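# Swing out the microscope stand's third leg

### The job

The small microscope's stand on the lab desk still has its third leg folded in. Take or push that leg by its orange post and swing it out, away from the fixed leg beside it, until it snaps fully home in its end detent, then let go. The lamp stand beside it has the same kind of leg: leave that one folded.

Things in the scene. Friction and masses are not known exactly. Their poses are not given: they have to be found in the camera images.
- scope: Microscope stand, fixed: white hub on a 72 mm black foot, 18 mm steel column, white tube with green band, 230 mm high. Origin: on the desk under the hub, on the leg's vertical hinge axis. Its frame: folded leg along +x, leg out along +y; low fixed white legs (155 mm, tops at 16 mm) at -25 and 215 degrees from +x, tube 100 mm out along -y over a loose dish. The quarter +x to +y is free.
- scope_leg (a joint): Microscope stand's swinging leg, rad: 0 folded, grows anticlockwise seen from above, starts at 0 to 0.25, stop and seat at 1.6. It turns easily (about 0.3 N at the post) and stays where left; a sprung ball under it resists with 2 to 3 N from 1.2 to 1.41, past which the leg snaps to the seat by itself and is kept there. Flat grey bar 18 mm wide, top 26.5 mm above the desk, end 150 mm from the axis.
- scope_post (a point): Centre of the top of the upright orange post on the microscope stand's swinging leg: plain round post, diameter 16 mm, 44 mm tall, top 70.5 mm above the desk, 130 mm from the hinge axis on the leg's middle line, so it lies in the leg's direction from the hinge. Moves with the leg.
- lamp_leg (a joint): The like leg of the lamp stand (same stand but a black hub and a flat round blue lamp 100 mm across instead of the tube), rad: 0 folded, 1.6 out. Starts at 0 to 0.25, to stay folded.

How it is judged (in metres and radians):
At the end, for the whole second after the job is handed in: The microscope stand's leg is swung out to its detent (joint above 1.5 rad, seat at 1.6), let go and at rest, and the lamp stand's leg is still folded (below 0.4 rad) (value of joint scope_leg above 1.5 rad and velocity of joint scope_leg between -0.05 and 0.05 rad/s and value of joint lamp_leg below 0.4 rad); the robot touches nothing.
It fails at once if the lamp stand's leg is swung out (past 0.5 rad) (value of joint lamp_leg above 0.5 rad).
It also fails if it takes over 38 s, if anything falls off the work surface, if the arm or the gripper's body presses on something with over 40 N, if the wrist force passes 120 N, or if a joint passes its speed limit or range.

### The arm

A 7-joint arm with a two-finger parallel gripper is mounted at the origin on the work surface. World frame = base frame: x ahead of the robot, y to its left, z up, the work surface at z = 0. Lengths are in mm, angles in rad, forces in N, time in s.
With the tool pointing down it reaches from about 400 to 875 mm from the base axis. Payload 4.4 kg.
Tool frame: the origin (TCP) lies at the very end of the fingers, on their centre line; the grasp point (between the pads) lies 19 mm behind it; z points along the fingers, y is the direction in which the jaws open and shut (so a half turn about z gives the same grasp; the last joint's range is limited). The gripper opens to 85 mm and grips with 20 to 120 N. Pads are 22 mm wide; open, the fingers measure 114 mm over their backs; the gripper's body (76 mm by 85 mm) begins 54 mm behind the grasp point. The pads swing forward as they close: fully open they stand 13 mm farther back than shut.
Start: joints at [1.058, 0.628, 0.038, 1.517, -0.027, 0.996, -0.02], TCP at [280.881, -586.194, 231.313] pointing down, gripper open.
Joint ranges: [-3.06, 3.06], [-0.37, 2.12], [-1.25, 1.32], [0.18, 2.47], [-1.1, 4.24], [0.23, 1.98], [-2.94, 2.94]. Speed limits (rad/s): [2.57, 2.57, 3.14, 3.14, 3.14, 3.14, 3.14].

### API

Orientations are given as [roll, pitch, yaw] about the fixed x, y, z axes, in that order (R = Rz(yaw) Ry(pitch) Rx(roll)).
In Python, from cell import read_state, get_image, calibration, finish_job gives the robot as it stands. The module is installed in compiled form; this text tells all that it offers.
- The arm moves only by the tool apply_moves, never from a script. Its argument "increments" is a list of rows, each an object of numbers: "tx", "ty", "tz": the shift along the world's x, y, z in m; "rx", "ry", "rz": the turn, a rotation vector about the world's x, y, z in units of 5 degrees (1.0 is 5 degrees); "claw": the finger opening in m, from 0 to 0.0854. In form: [{"tx": .., "ty": .., "tz": .., "rx": .., "ry": .., "rz": .., "claw": ..}, ...]. A call has 1 to 12 rows; each row is the pose to reach, as a shift and turn from the pose commanded when the call began; what a row does not reach only later rows make up. A row lasts 1/10 s, in which the tool goes at most 50 mm and 8.59 degrees, less where a joint would pass 70% of its speed; a pose out of reach is approached as far as the arm can. A call with a gripper value outside its range is refused whole. The fingers move at their own pace and stop on an object; the grip force is fixed at half the most. Time passes only in rows, so rows that repeat a pose let the fingers close. It gives the time, the measured TCP pose, the force and the opening at its end, in the units of the state.
- read_state(): the state, without advancing time (a new reading comes with each control period).
- get_image(name): name is "scene" or "top" or "wrist"; returns the picture (400x640x3 uint8, red, green, blue); there is no depth.
- calibration(name): a dict with "camera_matrix" (3x3 intrinsics, pixels), "origin" and "attitude" of the camera in the world. Camera axes: x right, y up, looking along -z (the intrinsics and any distortion apply to the point x, -y, -z); pixel columns grow to the right and rows downward; lengths in mm; the calibration is good to about 2 mm. A picture is of the moment at which its call begins: read the wrist's pose just before it. calibration takes no time and is no camera call; for the wrist camera it gives the pose at the moment of the call.
- finish_job(): hands the job in, once; it reports no verdict.
The state is a dict: "clock": time; "qpos": joint angles; "qd": joint speeds; "tau": joint torques, N m; "eef_pos": TCP position; "tool_rot": TCP orientation; "force": force on the tool from outside, world axes, zero at the start; "torque": the same for the moment, N m; "width": finger opening in mm.
Only numpy, scipy, OpenCV 4.12 (cv2) and the standard library are available. Lean on these libraries where they do the work, as an engineer would, in place of code of your own. Each camera call takes 0.05 s, during which the arm holds its last target. There are 200 camera calls.

## Working session

There is one attempt and no reset: what is moved stays moved. The work goes in short steps, Python scripts to look and compute and a tool call to move; the robot and the scene stay as the last step left them, time stands still between calls to the robot, and variables do not carry over. Pictures are saved under pics/ and viewed, about 8 in all and at most 12, crops included, and the job is handed in when it is done.

Besides the shell and the picture viewer there is one more tool, called in YAML: its name, and indented under it one key for each argument. apply_moves: Moves the arm, as the interface text tells. Its arguments: {"type":"object","properties":{"increments":{"type":"array"}},"required":["increments"]}

```bash
mkdir -p pics; python3 - <<'E'
from cell import *
import cv2
s=read_state();print(s)
for n in("scene","top"):
    c=calibration(n);print(n,c)
    cv2.imwrite(f"pics/{n}0.png",get_image(n)[:,:,::-1])
E
```

```text
{'clock': 0.0, 'qpos': array([ 1.05816577,  0.62934571,  0.03839537,  1.51837482, -0.02701321,
        0.99629949, -0.01997209]), 'qd': array([-1.29168482e-04, -8.80108355e-04, -7.94317666e-05,  8.03244188e-04,
       -3.23688279e-05,  9.84185608e-04, -1.28089526e-03]), 'tau': array([ 2.71093122e-04, -5.63396144e+01,  1.22591950e+00, -1.93445510e+01,
        1.07978008e-02,  1.05816830e-02, -1.84247148e-05]), 'eef_pos': array([ 280.65284376, -585.58949923,  230.38632633]), 'tool_rot': array([-3.13968144e+00, -1.31026548e-05,  4.46888798e-01]), 'force': array([-0.23365875, -0.12261975,  0.86992852]), 'torque': array([ 0.02751865, -0.04453625,  0.02065934]), 'width': 85.62699397671634}
scene {'camera_matrix': array([[365.93331448,   0.        , 323.80841965],
       [  0.        , 365.93331448, 198.5825598 ],
       [  0.        ,   0.        ,   1.        ]]), 'origin': array([1215.76210021,   78.50699485,  578.66821858]), 'attitude': array([ 0.9392779 , -0.0162622 ,  1.66939895])}
top {'camera_matrix': array([[380.37835603,   0.        , 320.37042804],
       [  0.        , 380.37835603, 196.4353384 ],
       [  0.        ,   0.        ,   1.        ]]), 'origin': array([447.80105549,  17.98884391, 866.62917746]), 'attitude': array([ 0.11850712,  0.02205444, -1.59586723])}
```

View pics/scene0.png

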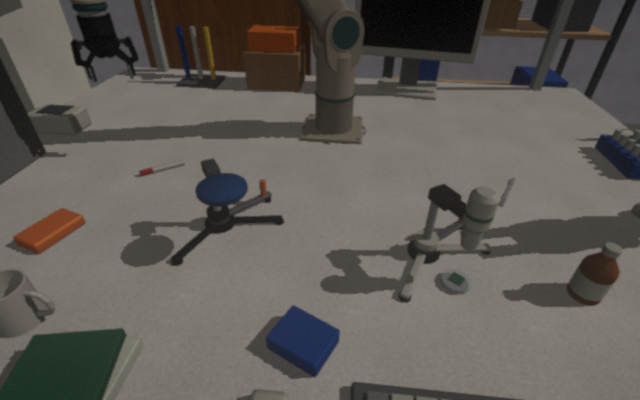

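View pics/top0.png

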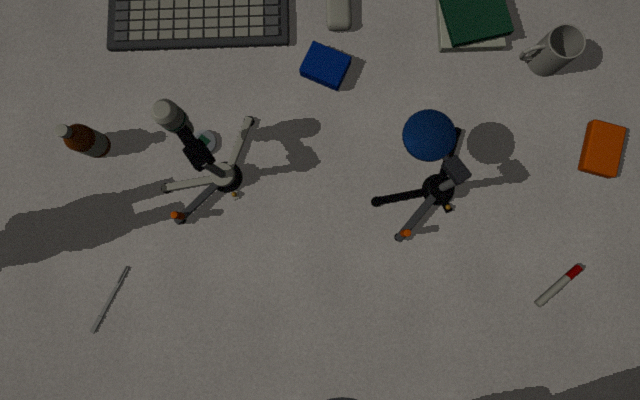

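The top view shows the microscope stand on the left: hub about (228,178), orange post (178,215), and fixed legs ending near (165,187) and (250,122). The lamp stand is at (438,188) with its post at (405,233). The scene view agrees with this. Next I'll measure on an enlarged crop.

```bash
cat > h.py <<'E'
import numpy as np,cv2
from scipy.spatial.transform import Rotation as R
from cell import *
def cast(n,u,v,z,c=None):
    c=c or calibration(n);K=c["camera_matrix"]
    d=np.linalg.inv(K)@[u,v,1];d=R.from_euler("xyz",c["attitude"]).as_matrix()@(d*[1,-1,-1])
    o=c["origin"];return o+d*(z-o[2])/d[2]
def orange(im):
    h=cv2.cvtColor(im,cv2.COLOR_RGB2HSV)
    m=cv2.inRange(h,(3,150,90),(18,255,255))
    n,l,s,c=cv2.connectedComponentsWithStats(m)
    return [(s[i].tolist(),c[i].round(1).tolist()) for i in range(1,n) if s[i][4]>8]
E
python3 - <<'E'
from h import *
for n in("top","scene"):
    im=cv2.imread(f"pics/{n}0.png")[:,:,::-1].copy()
    for s,c in orange(im):print(n,s,c,cast(n,*c,60).round())
im=cv2.imread("pics/top0.png")[90:240,140:290]
cv2.imwrite("pics/c1.png",cv2.resize(im,None,fx=4,fy=4,interpolation=cv2.INTER_CUBIC))
for n,p,z in(("hub",(228,178),30),("foot",(229,178),5),("legA",(165,187),14),("legB",(250,122),14)):print(n,cast("top",*p,z).round())
E
```

```text
top [580, 120, 46, 57, 1787] [603.1, 147.6] [ 632. -572.   60.]
top [170, 212, 7, 6, 34] [173.2, 214.5] [514. 350.  60.]
top [401, 230, 10, 6, 50] [405.9, 232.6] [ 463. -144.   60.]
scene [248, 25, 50, 26, 324] [273.6, 30.2] [-1271.  -482.    60.]
scene [261, 180, 5, 15, 38] [263.2, 186.4] [ 476. -139.   60.]
scene [14, 209, 70, 44, 1451] [50.2, 229.4] [ 689. -547.   60.]
hub [595. 240.  30.]
foot [600. 244.   5.]
legA [581. 389.  14.]
legB [728. 193.  14.]
```

View pics/c1.png

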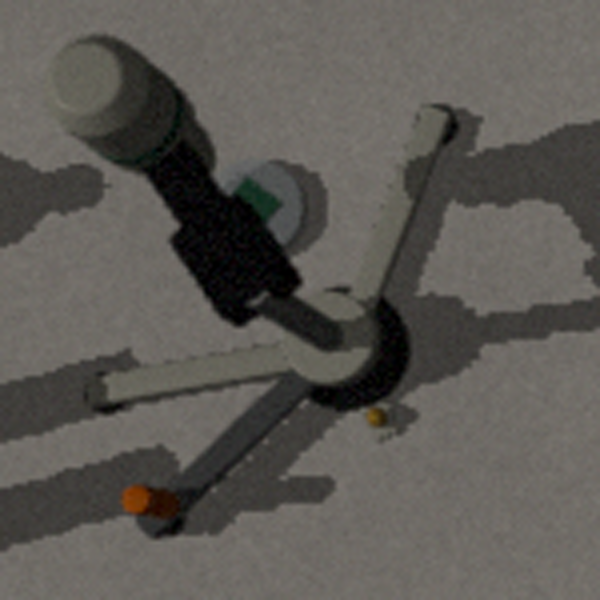

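The crop shows the post top at (174.2,215), the -25° leg's tip at (163,187.5), the 215° leg's tip at (252,119), and the hub centre near (223,174). The leg is almost fully folded, and the quarter below it in the image is free.

```bash
python3 - <<'E'
from h import *
A=cast("top",163,187.5,12)[:2];B=cast("top",252,119,12)[:2];P=cast("top",174.2,215,70.5)[:2]
H0=cast("top",140+330/4,90+337/4,40)[:2]
print(A,B,P,H0,"AB",np.linalg.norm(A-B),"(268)")
d=B-A;phi=np.arctan2(d[1],d[0])  # A->B direction; mid angle th+95
M=(A+B)/2
best=min([M+77.5*np.array([-d[1],d[0]])/np.linalg.norm(d)*s for s in(1,-1)],key=lambda h:np.linalg.norm(h-H0))
H=best;a=lambda v:np.degrees(np.arctan2(v[1],v[0]))
print("H",H,"A",a(A-H),"B",a(B-H),"P",a(P-H),np.linalg.norm(P-H))
th=a(A-H)+25;print("th",th,"joint",np.radians(a(P-H)-th))
for j in(0,.4,.8,1.2,1.4,1.6):
  t=np.radians(th)+j;print(j,(H+130*np.array([np.cos(t),np.sin(t)])).round())
E
```

```text
[580.61414354 394.19987035] [735.99384537 188.94000878] [512.07384935 343.12763048] [602.20397334 249.46873132] AB 257.43826932731054 (268)
H [596.51194111 244.7939613 ] A 96.0738032923774 B -21.823074912528693 P 130.65234105231357 129.61212071077014
th 121.0738032923774 joint 0.16717702143748833
0 [529. 356.]
0.4 [491. 321.]
0.8 [470. 274.]
1.2 [468. 223.]
1.4 [475. 198.]
1.6 [487. 174.]
```

Checks hold: the post is 129.6 mm from the hinge (130 given) and the joint is about 0.17. I'll push with the nearly closed fingers as a cradle. First I carry the tool across, high and inboard of the lamp.

apply_moves:
  increments:
    - {"tx": 0,"ty": 0.01,"tz": 0.04,"claw": 0.01}
    - {"tx": 0.01,"ty": 0.05,"tz": 0.07,"claw": 0.01}
    - {"tx": 0.02,"ty": 0.098,"tz": 0.07,"claw": 0.01}
    - {"tx": 0.03,"ty": 0.146,"tz": 0.07,"claw": 0.01}
    - {"tx": 0.043,"ty": 0.194,"tz": 0.07,"claw": 0.01}
    - {"tx": 0.056,"ty": 0.242,"tz": 0.07,"claw": 0.01}
    - {"tx": 0.07,"ty": 0.29,"tz": 0.07,"claw": 0.01}
    - {"tx": 0.084,"ty": 0.338,"tz": 0.07,"claw": 0.01}
    - {"tx": 0.1,"ty": 0.386,"tz": 0.07,"claw": 0.01}
    - {"tx": 0.116,"ty": 0.433,"tz": 0.07,"claw": 0.01}
    - {"tx": 0.132,"ty": 0.48,"tz": 0.07,"claw": 0.01}
    - {"tx": 0.15,"ty": 0.526,"tz": 0.07,"claw": 0.01}

```text
$.increments[0]: bad value
```

apply_moves:
  increments:
    - {"tx": 0.0,"ty": 0.01,"tz": 0.04,"rx": 0.0,"ry": 0.0,"rz": 0.0,"claw": 0.01}
    - {"tx": 0.01,"ty": 0.05,"tz": 0.07,"rx": 0.0,"ry": 0.0,"rz": 0.0,"claw": 0.01}
    - {"tx": 0.02,"ty": 0.098,"tz": 0.07,"rx": 0.0,"ry": 0.0,"rz": 0.0,"claw": 0.01}
    - {"tx": 0.03,"ty": 0.146,"tz": 0.07,"rx": 0.0,"ry": 0.0,"rz": 0.0,"claw": 0.01}
    - {"tx": 0.043,"ty": 0.194,"tz": 0.07,"rx": 0.0,"ry": 0.0,"rz": 0.0,"claw": 0.01}
    - {"tx": 0.056,"ty": 0.242,"tz": 0.07,"rx": 0.0,"ry": 0.0,"rz": 0.0,"claw": 0.01}
    - {"tx": 0.07,"ty": 0.29,"tz": 0.07,"rx": 0.0,"ry": 0.0,"rz": 0.0,"claw": 0.01}
    - {"tx": 0.084,"ty": 0.338,"tz": 0.07,"rx": 0.0,"ry": 0.0,"rz": 0.0,"claw": 0.01}
    - {"tx": 0.1,"ty": 0.386,"tz": 0.07,"rx": 0.0,"ry": 0.0,"rz": 0.0,"claw": 0.01}
    - {"tx": 0.116,"ty": 0.433,"tz": 0.07,"rx": 0.0,"ry": 0.0,"rz": 0.0,"claw": 0.01}
    - {"tx": 0.132,"ty": 0.48,"tz": 0.07,"rx": 0.0,"ry": 0.0,"rz": 0.0,"claw": 0.01}
    - {"tx": 0.15,"ty": 0.526,"tz": 0.07,"rx": 0.0,"ry": 0.0,"rz": 0.0,"claw": 0.01}

```text
clock: 1.3
eef_pos: [430.8, -58.2, 301.4]
tool_rot: [3.141, 0.0, 0.447]
force: [1.0, 0.3, -0.2]
width: 10.2
```

apply_moves:
  increments:
    - {"tx": 0.012,"ty": 0.045,"tz": 0.0,"rx": 0.0,"ry": 0.0,"rz": 0.5,"claw": 0.01}
    - {"tx": 0.024,"ty": 0.09,"tz": 0.0,"rx": 0.0,"ry": 0.0,"rz": 1.0,"claw": 0.01}
    - {"tx": 0.036,"ty": 0.135,"tz": 0.0,"rx": 0.0,"ry": 0.0,"rz": 1.5,"claw": 0.01}
    - {"tx": 0.048,"ty": 0.18,"tz": 0.0,"rx": 0.0,"ry": 0.0,"rz": 2.0,"claw": 0.01}
    - {"tx": 0.06,"ty": 0.225,"tz": 0.0,"rx": 0.0,"ry": 0.0,"rz": 2.5,"claw": 0.01}
    - {"tx": 0.072,"ty": 0.27,"tz": 0.0,"rx": 0.0,"ry": 0.0,"rz": 2.9,"claw": 0.01}
    - {"tx": 0.084,"ty": 0.315,"tz": 0.0,"rx": 0.0,"ry": 0.0,"rz": 2.9,"claw": 0.01}
    - {"tx": 0.096,"ty": 0.36,"tz": 0.0,"rx": 0.0,"ry": 0.0,"rz": 2.9,"claw": 0.01}
    - {"tx": 0.108,"ty": 0.4,"tz": 0.0,"rx": 0.0,"ry": 0.0,"rz": 2.9,"claw": 0.01}
    - {"tx": 0.115,"ty": 0.426,"tz": -0.02,"rx": 0.0,"ry": 0.0,"rz": 2.9,"claw": 0.01}
    - {"tx": 0.115,"ty": 0.426,"tz": -0.06,"rx": 0.0,"ry": 0.0,"rz": 2.9,"claw": 0.01}
    - {"tx": 0.115,"ty": 0.426,"tz": -0.1,"rx": 0.0,"ry": 0.0,"rz": 2.9,"claw": 0.01}

```text
clock: 2.5
eef_pos: [545.6, 367.3, 199.9]
tool_rot: [-3.141, -0.001, 0.702]
force: [0.5, -0.5, 0.8]
width: 10.2
```

```bash
python3 - <<'E'
from h import *
s=read_state();print(s["qpos"].round(2),s["eef_pos"],s["tool_rot"])
c=calibration("wrist");im=get_image("wrist");cv2.imwrite("pics/w1.png",im[:,:,::-1])
for q,k in orange(im):print(q,k,cast("wrist",*k,70.5,c).round(1))
print(c)
E
```

```text
[-0.47  0.68 -0.28  1.52  0.21  0.97 -1.68] [545.61847516 367.29940636 199.88946054] [-3.14122670e+00 -9.89159423e-04  7.01694046e-01]
[313, 206, 18, 32, 400] [320.3, 222.9] [518.9 349.2  70.5]
{'camera_matrix': array([[347.61373306,   0.        , 324.44535715],
       [  0.        , 347.61373306, 196.80948451],
       [  0.        ,   0.        ,   1.        ]]), 'origin': array([604.46218046, 416.50302919, 342.3580431 ]), 'attitude': array([-0.30589423,  0.00098127, -0.8698539 ])}
```

View pics/w1.png

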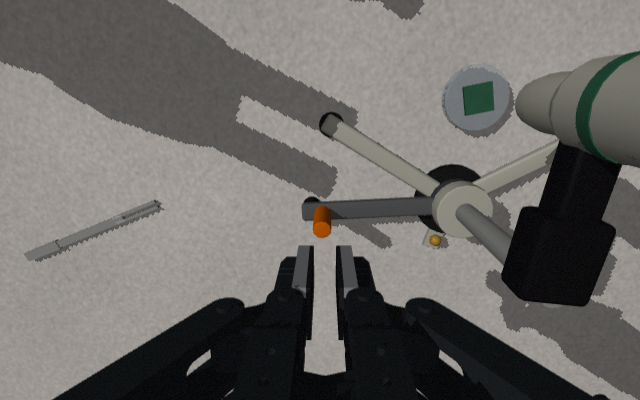

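The wrist view shows the post top at (321,229), the leg folded towards the left of the hub, and the fingers behind the post's far side as planned. The quarter is clear. Next I refine the position from the top disc.

```bash
python3 - <<'E'
from h import *
c=calibration("wrist")
P=cast("wrist",321.5,229,70.5,c);H=cast("wrist",463,208,40,c);A=cast("wrist",330,125,10,c)
print(P,H,A)
for h in(H[:2],np.array([596.5,244.8])):
  for p in (P[:2],A[:2]):
    v=p-h;print(np.linalg.norm(v),np.degrees(np.arctan2(v[1],v[0])))
H=np.array([596.5,246])
for j in(-.15,0,.2,.4,.6,.8,1.0,1.15,1.3,1.38,1.44):
  t=np.radians(121)+j;q=H+131*np.array([np.cos(t),np.sin(t)]);print(j,q.round(1),"shift",((q-[545.9,365.8])/1000).round(3),"rz",round((np.degrees(j+.14)+31-40.2)/5,2))
E
```

```text
[512.70076111 341.77137329  70.5       ] [600.04030413 249.43135251  40.        ] [576.58859727 385.90549232  10.        ]
127.10183009254526 133.40587135929778
138.47445032050223 99.7504733179876
128.1630199253248 130.83241865115033
142.5034172275948 98.03197928719597
-0.15 [546.6 367.1] shift [0.001 0.001] rz -1.95
0 [529.  358.3] shift [-0.017 -0.008] rz -0.24
0.2 [508.1 342.6] shift [-0.038 -0.023] rz 2.06
0.4 [490.6 323.2] shift [-0.055 -0.043] rz 4.35
0.6 [477.4 300.6] shift [-0.068 -0.065] rz 6.64
0.8 [468.9 275.8] shift [-0.077 -0.09 ] rz 8.93
1.0 [465.6 249.9] shift [-0.08  -0.116] rz 11.22
1.15 [466.4 230.3] shift [-0.079 -0.136] rz 12.94
1.3 [470.3 211. ] shift [-0.076 -0.155] rz 14.66
1.38 [473.5 201. ] shift [-0.072 -0.165] rz 15.58
1.44 [476.4 193.8] shift [-0.07  -0.172] rz 16.27
```

The post agrees between both views to within 2 mm. I'm descending behind it.

apply_moves:
  increments:
    - {"tx": 0.0,"ty": 0.0,"tz": -0.04,"rx": 0.0,"ry": 0.0,"rz": 0.0,"claw": 0.01}
    - {"tx": 0.0,"ty": 0.0,"tz": -0.08,"rx": 0.0,"ry": 0.0,"rz": 0.0,"claw": 0.01}
    - {"tx": 0.0,"ty": 0.0,"tz": -0.12,"rx": 0.0,"ry": 0.0,"rz": 0.0,"claw": 0.01}
    - {"tx": 0.0,"ty": 0.0,"tz": -0.145,"rx": 0.0,"ry": 0.0,"rz": 0.0,"claw": 0.01}
    - {"tx": 0.0,"ty": 0.0,"tz": -0.159,"rx": 0.0,"ry": 0.0,"rz": 0.0,"claw": 0.01}
    - {"tx": 0.0,"ty": 0.0,"tz": -0.159,"rx": 0.0,"ry": 0.0,"rz": 0.0,"claw": 0.01}

```text
clock: 3.15
eef_pos: [545.1, 365.0, 40.9]
tool_rot: [-3.142, 0.003, 0.7]
force: [-0.0, -0.3, -0.4]
width: 10.0
```

apply_moves:
  increments:
    - {"tx": -0.009,"ty": -0.003,"tz": 0.0,"rx": 0.0,"ry": 0.0,"rz": 0.0,"claw": 0.01}
    - {"tx": -0.017,"ty": -0.008,"tz": 0.0,"rx": 0.0,"ry": 0.0,"rz": 0.0,"claw": 0.01}
    - {"tx": -0.028,"ty": -0.015,"tz": 0.0,"rx": 0.0,"ry": 0.0,"rz": 0.9,"claw": 0.01}
    - {"tx": -0.038,"ty": -0.023,"tz": 0.0,"rx": 0.0,"ry": 0.0,"rz": 2.1,"claw": 0.01}
    - {"tx": -0.047,"ty": -0.033,"tz": 0.0,"rx": 0.0,"ry": 0.0,"rz": 3.2,"claw": 0.01}
    - {"tx": -0.055,"ty": -0.043,"tz": 0.0,"rx": 0.0,"ry": 0.0,"rz": 4.4,"claw": 0.01}
    - {"tx": -0.062,"ty": -0.054,"tz": 0.0,"rx": 0.0,"ry": 0.0,"rz": 5.5,"claw": 0.01}
    - {"tx": -0.068,"ty": -0.065,"tz": 0.0,"rx": 0.0,"ry": 0.0,"rz": 6.6,"claw": 0.01}
    - {"tx": -0.073,"ty": -0.077,"tz": 0.0,"rx": 0.0,"ry": 0.0,"rz": 7.8,"claw": 0.01}
    - {"tx": -0.077,"ty": -0.09,"tz": 0.0,"rx": 0.0,"ry": 0.0,"rz": 8.9,"claw": 0.01}
    - {"tx": -0.079,"ty": -0.103,"tz": 0.0,"rx": 0.0,"ry": 0.0,"rz": 10.1,"claw": 0.01}
    - {"tx": -0.08,"ty": -0.116,"tz": 0.0,"rx": 0.0,"ry": 0.0,"rz": 11.2,"claw": 0.01}

```text
clock: 4.35
eef_pos: [466.0, 249.8, 44.1]
tool_rot: [3.139, -0.001, 1.682]
force: [1.0, 0.4, 0.1]
width: 10.1
```

```bash
python3 - <<'E'
from h import *
s=read_state();print(s["qpos"].round(2),s["eef_pos"],s["tool_rot"],s["force"])
c=calibration("wrist");im=get_image("wrist");cv2.imwrite("pics/w2.png",im[:,:,::-1])
for q,k in orange(im):print(q,k,cast("wrist",*k,70.5,c).round(1))
E
```

```text
[-0.26  0.78 -0.43  1.99  0.66  0.51 -1.06] [465.97360779 249.77611792  44.14160524] [ 3.13876660e+00 -9.26152611e-04  1.68219717e+00] [1.01383464 0.44273544 0.11556606]
[324, 269, 18, 83, 912] [330.9, 312.7] [469.  242.6  70.5]
```

View pics/w2.png

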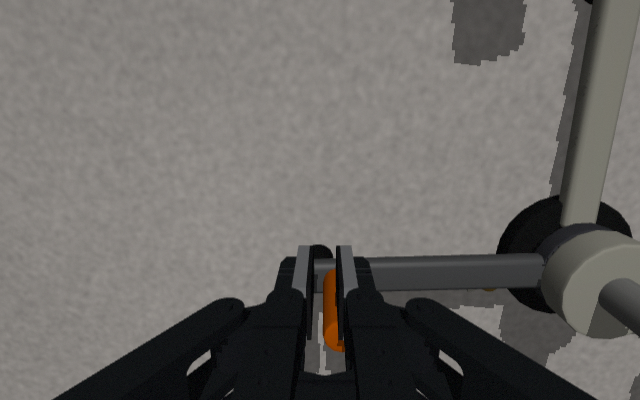

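The leg is following, with the post cradled between the finger sides at about (335,300). I'm continuing through the detent.

apply_moves:
  increments:
    - {"tx": 0.001,"ty": -0.01,"tz": 0.0,"rx": 0.0,"ry": 0.0,"rz": 0.9,"claw": 0.01}
    - {"tx": 0.0025,"ty": -0.0195,"tz": 0.0,"rx": 0.0,"ry": 0.0,"rz": 1.7,"claw": 0.01}
    - {"tx": 0.004,"ty": -0.029,"tz": 0.0,"rx": 0.0,"ry": 0.0,"rz": 2.6,"claw": 0.01}
    - {"tx": 0.0064,"ty": -0.039,"tz": 0.0,"rx": 0.0,"ry": 0.0,"rz": 3.4,"claw": 0.01}
    - {"tx": 0.0096,"ty": -0.049,"tz": 0.0,"rx": 0.0,"ry": 0.0,"rz": 4.4,"claw": 0.01}
    - {"tx": 0.0096,"ty": -0.049,"tz": 0.0,"rx": 0.0,"ry": 0.0,"rz": 4.4,"claw": 0.01}
    - {"tx": 0.0096,"ty": -0.049,"tz": 0.0,"rx": 0.0,"ry": 0.0,"rz": 4.4,"claw": 0.01}

```text
clock: 5.1
eef_pos: [475.7, 201.2, 43.1]
tool_rot: [3.14, -0.0, 2.058]
force: [-0.4, 0.8, 0.1]
width: 10.1
```

```bash
python3 - <<'E'
from h import *
c=calibration("wrist");im=get_image("wrist");cv2.imwrite("pics/w3.png",im[:,:,::-1])
for q,k in orange(im):print(q,k,cast("wrist",*k,70.5,c).round(1))
print(read_state()["force"])
E
```

```text
[-0.52201932  0.52994877  0.35845583]
```

View pics/w3.png

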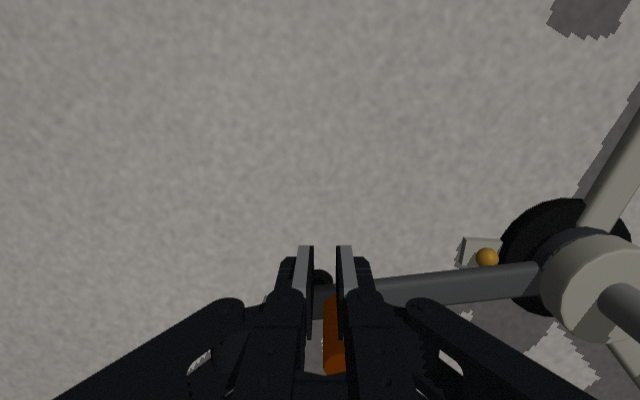

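The post has run ahead of the fingers, the ball is exposed and the force is near zero, so the leg snapped. I'm backing off and rising clear.

apply_moves:
  increments:
    - {"tx": -0.004,"ty": 0.012,"tz": 0.0,"rx": 0.0,"ry": 0.0,"rz": 0.0,"claw": 0.01}
    - {"tx": -0.006,"ty": 0.017,"tz": 0.02,"rx": 0.0,"ry": 0.0,"rz": 0.0,"claw": 0.01}
    - {"tx": -0.006,"ty": 0.017,"tz": 0.06,"rx": 0.0,"ry": 0.0,"rz": 0.0,"claw": 0.01}
    - {"tx": -0.006,"ty": 0.017,"tz": 0.1,"rx": 0.0,"ry": 0.0,"rz": 0.0,"claw": 0.01}
    - {"tx": -0.006,"ty": 0.03,"tz": 0.14,"rx": 0.0,"ry": 0.0,"rz": 0.0,"claw": 0.01}
    - {"tx": -0.006,"ty": 0.07,"tz": 0.16,"rx": 0.0,"ry": 0.0,"rz": 0.0,"claw": 0.01}
    - {"tx": -0.006,"ty": 0.11,"tz": 0.18,"rx": 0.0,"ry": 0.0,"rz": 0.0,"claw": 0.01}
    - {"tx": -0.006,"ty": 0.15,"tz": 0.2,"rx": 0.0,"ry": 0.0,"rz": 0.0,"claw": 0.01}
    - {"tx": -0.006,"ty": 0.19,"tz": 0.2,"rx": 0.0,"ry": 0.0,"rz": 0.0,"claw": 0.01}
    - {"tx": -0.006,"ty": 0.22,"tz": 0.2,"rx": 0.0,"ry": 0.0,"rz": 0.0,"claw": 0.01}
    - {"tx": -0.006,"ty": 0.22,"tz": 0.2,"rx": 0.0,"ry": 0.0,"rz": 0.0,"claw": 0.01}
    - {"tx": -0.006,"ty": 0.22,"tz": 0.2,"rx": 0.0,"ry": 0.0,"rz": 0.0,"claw": 0.01}

```text
clock: 6.35
eef_pos: [467.7, 422.4, 242.0]
tool_rot: [-3.141, -0.0, 2.064]
force: [0.4, -0.1, -0.4]
width: 9.9
```

```bash
python3 - <<'E'
from h import *
for n in("top","scene"):
    im=get_image(n);cv2.imwrite(f"pics/{n}1.png",im[:,:,::-1])
    for q,k in orange(im):
        P=cast(n,*k,68);v=P[:2]-[596.5,246];print(n,q,k,P.round(),np.linalg.norm(v).round(),"joint",(np.arctan2(v[1],v[0])-np.radians(121))%(2*np.pi))
E
```

```text
top [578, 120, 48, 57, 1893] [602.2, 147.6] [ 631. -565.   68.] 811.0 joint 2.642692762630369
top [251, 219, 6, 3, 11] [254.1, 219.7] [498. 174.  68.] 122.0 joint 1.65936824025255
top [401, 229, 10, 7, 51] [405.9, 232.5] [ 463. -143.   68.] 411.0 joint 2.269457158755947
scene [248, 25, 50, 27, 347] [273.7, 30.4] [-1227.  -472.    68.] 1960.0 joint 1.4048003582698225
scene [261, 180, 5, 15, 40] [263.2, 186.8] [ 489. -135.   68.] 396.0 joint 2.3259436762847994
scene [14, 209, 70, 44, 1466] [50.1, 229.5] [ 697. -537.   68.] 789.0 joint 2.7284725452998666
```

View pics/top1.png

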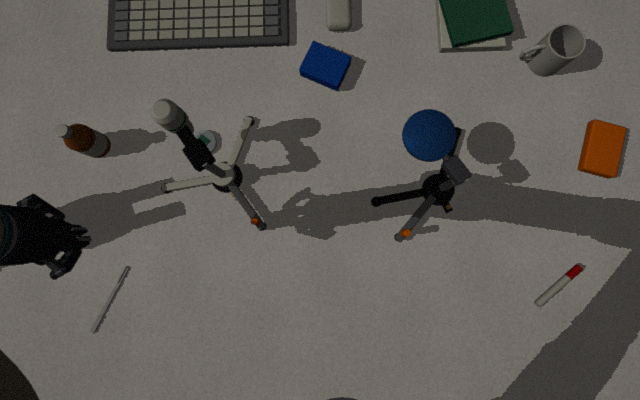

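The top view shows the leg swung out with its tip at (264,228), the lamp leg unmoved with its post still at (405.9,232.5), and the arm clear. One independent check on the leg tip, then I hand in.

```bash
python3 - <<'E'
from h import *
v=cast("top",264,228,22)[:2]-[596.5,246];j=np.arctan2(v[1],v[0])%(2*np.pi)-np.radians(121)
print(np.linalg.norm(v),j)
if j>1.5: print(finish_job())
E
```

```text
142.7928588828039 1.6664225290312507
the job is handed in; nothing more can be done
None
```

The microscope's third leg is swung out and, by every check I could make, snapped home in its detent. I pushed it by the orange post with the fingers nearly closed, backed the arm well clear and handed the job in at about 6.5 s.

- **Microscope leg:** I measured the joint at 1.66 rad from both the post and the leg tip. The seat is at 1.6, so the estimate is about 0.06 rad high. I put that down to a few millimetres of error in the hinge position and the post being partly shaded in the last picture. The post also ran ahead of the fingers on its own, leaving almost no force on the tool.
- **Lamp leg:** its post was at the same pixel in the top view before and after, so it is still folded.
- **Checks that disagreed:**
  - In the first picture the fixed-leg tips were 257 mm apart, where 268 mm was expected.
  - In the last picture the post measured 122 mm from the hinge (130 mm given), and the leg tip 143 mm (150 mm given).
  - The scene camera did not pick up the microscope's post, so the final position rests on the top view alone.

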